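# Lock the loaf in the slicing cradle

## Robot

A 7-joint arm with a two-finger parallel gripper is mounted at the origin on the work surface. World frame = base frame: x ahead of the robot, y to its left, z up, the work surface at z = 0. Lengths are in mm, angles in rad, forces in N, time in s.
With the tool pointing down it reaches from about 400 to 850 mm from the base axis. Payload 4.4 kg.
Tool frame: the origin (TCP) lies on the centre line of the jaws, within the pads' length; the fingertips stand 25 mm ahead of it and the grasp point (between the pads) lies 6 mm ahead of it (robot.finger_overhang is the z of the fingertips in the tool frame, in mm); z points along the fingers, y is the line along which they close (so a half turn about z gives the same grasp; the last joint's range is limited). The gripper opens to 94 mm and grips with 3 to 60 N. Pads are 16 mm wide; open, the fingers measure 119 mm over their backs; the gripper's body (75 mm by 177 mm) begins 78 mm behind the grasp point.
Start: joints at [1.133, 0.628, 0.038, 1.517, -0.027, 0.996, -0.02], TCP at [236.17, -605.592, 203.778] pointing down, gripper open.
Joint ranges: [-3.06, 3.06], [-0.37, 2.12], [-1.25, 1.32], [0.18, 2.47], [-1.1, 4.24], [0.23, 1.98], [-2.94, 2.94]. Speed limits (rad/s): [2.57, 2.57, 3.14, 3.14, 3.14, 3.14, 3.14].

## Interface

Orientations are given as a 3x3 rotation matrix whose columns are the frame's x, y, z axes.
In Python, from plant import sensors, vision, ticket, finder, robot gives the robot as it stands. The module is installed in compiled form; this text tells all that it offers.
- The arm moves only by the tool arm_command, never from a script. Its argument "commands" is a list of rows, each a list of 4 numbers: the shift along the tool's x, y, z in units of 50 mm (1.0 is 50 mm), then the turn about the tool's z in units of 5 degrees (1.0 is 5 degrees). In form: [[tx, ty, tz, twist], ...]. A call has 1 to 10 rows; each row shifts and turns the commanded pose from where the row before left it, along the tool's axes as they then stand; what a row does not reach is not made up. A row lasts 1/10 s, in which the tool goes at most 50 mm and 8.59 degrees, less where a joint would pass 70% of its speed; a pose out of reach is approached as far as the arm can. A call is refused whole if a number of a shift passes 1 or a number of a turn 1, either way. A call with a gripper value outside its range is refused whole. "hand" is the closure, from -1 (fully open) to 1 (shut), set as the call begins (left out, the last holds). The fingers move at their own pace and stop on an object; "squeeze" is the grip in N (left out, the last holds). Time passes only in rows, so rows that do not move let the fingers close. It gives the time, the measured TCP pose, the force, the opening and the grip force at its end, in the units of the state.
- sensors.read_state(): the state, without advancing time (a new reading comes with each control period).
- vision.get_image(name): name is "scene" or "top" or "wrist"; returns the picture (480x640x3 uint8, red, green, blue); there is no depth.
- vision.calibration(name): a dict with "mtx" (3x3 intrinsics, pixels), "R" (3x3) and "t" (3): a world point X has camera coordinates R X + t. Camera axes: x right, y down, z forward; pixel columns grow to the right and rows downward; lengths in mm; the calibration is good to about 2 mm. A picture is of the moment at which its call begins: read the wrist's pose just before it. calibration takes no time and is no camera call; for the wrist camera it gives the pose at the moment of the call.
- ticket.close_job(): hands the job in; it is judged then, once.
Trained networks look in the newest picture that a camera, given by its name, has taken for a name from the list of things; names that differ only in an ending like _2 or _b are one class to them, and where a whole thing is asked for, a point or a joint stands for the part that bears it (a point fixed in the world has none). Each returns a list of dicts, best first, with "conf" (0 to 1); they miss things now and then, are a little off and sometimes report something else, mostly with a low value. They report only what shows in the picture. A call takes as long as a camera call. They do not tell look-alikes from the thing itself.
- finder.find_in(camera, target): "box" ([left, top, right, bottom] in pixels, round what is visible of it).
- finder.mark_of(camera, target): "at" ([row, column] in pixels: a listed point, or the origin of a listed thing).
The state is a dict: "time_s": time; "joint_pos": joint angles; "dq": joint speeds; "effort": joint torques, N m; "tool_pos": TCP position; "orientation": TCP orientation; "contact_force": force on the tool from outside, world axes, zero at the start; "wrist_torque": the same for the moment, N m; "opening": opening from 0.0 (shut) to 1.0 (fully open); "grasp_force": force on a finger pad.
Only numpy, scipy, OpenCV 4.12 (cv2) and the standard library are available. Lean on these libraries where they do the work, as an engineer would, in place of code of your own. Each camera call takes 0.05 s, during which the arm holds its last target. There are 200 camera calls.

## Task

Slide the tin loaf along the slicing cradle until it is fully home against the adjustable stop in front of the end plate, and press it there gently but firmly for a moment (about 8 N) so that it sits flat. Then push the black-knobbed over-centre handle across with a fingertip until the gate snaps down behind the loaf and stays locked. Feel your way, because no push on the loaf or on the handle may go above 20 N, do not tip the loaf, and leave the other things on the bench where they are.

Things in the scene. Friction and masses are not known exactly. Their poses are not given: they have to be found in the camera images.
- end_plate: upright aluminium plate, 120 mm wide, 110 high, 10 thick, closing the far end of the fixed white slicing cradle. Origin: on its robot-side face (the plane x = 0), mid-width, at the cradle's floor, 15 mm above the table. x points along the cradle, away from the robot (the way the loaf is pushed), y left across it, z up. In front of it stands the adjustable stop (see channel).
- channel (a point): robot-side end of the cradle's channel, mid-width, on its floor, 326 mm before the end plate; axes as the plate's. The channel is 99 mm wide between rails 32 mm high, open above. At its far end the stop, a steel plate 94 x 70 mm on two threaded rods, stands anywhere 10 to 36 mm in front of the end plate; its setting is not measured. It is rigid: the force builds up within a millimetre or a few, as stiff as the arm is.
- loaf_mid (a point): centre of the brown tin loaf, a rigid block 140 mm long (x), 94 wide (y), 78 high, about 0.5 kg, lying in the channel with 2.5 mm play each side, its front 40 to 126 mm short of the stop. x points to the stop. Home: front face flat on the stop, so this point is 80 to 106 mm before the end plate's face, held there with at least 3 N for a moment. Sliding it takes 1 to 8 N; only what is above that reaches the stop.
- loaf_rear (a point): centre of the loaf's rear face (the robot's side), 39 mm above the channel's floor; axes as the loaf's. Push between 15 and 60 mm above the floor, in the middle: an off-centre push turns the loaf against the rails and makes it drag. The open gate stands clear on the right, 58 mm or more from the middle line.
- gate (a joint): hinge of gate and handle, rad: 0 = open (gate bar up, handle leaning outwards), 1.45 = locked (gate bar level across the channel behind the loaf). Over-centre: a spring pushes it back to 0 below 0.65 and on to 1.45 beyond, where it swings away from the finger by itself. About 5 N square to the handle at the knob starts it, falling to nothing at 0.65. Damped (0.15 N m s/rad): push no faster than 60 mm/s.
- pivot (a point): middle of the gate's hinge pin, 55 mm above the table, on the right (-y) side of the cradle, 187 mm before the end plate's face and 95 mm right of the middle line; axes as the end plate's, the pin lies along x.
- gate_end (a point): free end of the steel gate bar, 130 mm from the pivot. The bar is 12 mm thick with a strip 20 mm deep along its outer half. Open, it stands nearly upright, up to 190 mm above the table, and the loaf slides clear past and under it. With the loaf home it drops 5 to 31 mm behind the rear face; with the rear face still under it, it strikes the loaf's top and cannot cross over.
- knob (a point): centre of the black ball knob, 24 mm wide, of the straight steel handle, 12 mm thick, rigid with the gate. 110 mm from the pivot. Open, it leans 0.50 rad outwards to the right (knob 152 mm above the table, 148 right of the middle line); locked, 0.95 rad inwards. Push its outer side at the knob towards +y, rising with the knob along its arc: a level push drags on it and takes two to three times the force.
- bun_a: bystander: glazed bun, 84 mm wide, 53 mm high, on the table beside the cradle on its handle side; origin at the middle of its underside
- bun_b: bystander: smaller glazed bun, 76 mm wide, 48 mm high, beside the cradle on the other side; origin at the middle of its underside
- jar: bystander: glass jar with steel cap, 54 mm wide, 75 mm high, near the handle on the robot's side; origin at the middle of its underside
- scraper: bystander: bench scraper lying flat, steel blade and wooden grip, 110 x 140 mm, 14 mm high; origin at the middle of its underside
- knife: bystander: bread knife lying flat, 320 mm long, 18 mm high; origin at the middle of its underside
- tin: bystander: small open steel tin, 100 mm wide, 60 mm high; origin at the middle of its underside
- shaker: bystander: aluminium shaker can, 60 mm wide, 120 mm high; origin at the middle of its underside
There are look-alikes about, which are no part of the job. What is shaped like the part that bears loaf_mid but pink or yellow is not meant.

How it is judged:
By the outcome, as a careful person would: the job done as asked, in the order asked, and still so for the second after the job is handed in, with the robot touching nothing.
It also fails if it takes over 69 s, if anything falls off the work surface, if the arm or the gripper's body presses on something with over 40 N, if the wrist force passes 120 N, or if a joint passes its speed limit or range.

## Working session

There is one attempt and no reset: what is moved stays moved. The work goes in short steps, Python scripts to look and compute and a tool call to move; the robot and the scene stay as the last step left them, time stands still between calls to the robot, and variables do not carry over. Pictures are saved under pics/ and viewed, at most 10 in all, crops included, and the job is handed in when it is done.

Besides the shell and the picture viewer there is one more tool, called after "Call:" by a JSON object that holds its "fn" and its "kwargs", one argument or row to a line. arm_command: Moves the arm, as the interface text tells. Its arguments: {"type":"object","properties":{"commands":{"type":"array"},"hand":{"type":"number"},"squeeze":{"type":"number"}},"required":["commands"]}

```bash
mkdir -p pics; cat > h.py <<'E'
import numpy as np, cv2
from plant import sensors, vision, ticket, finder, robot
def ray(cam,rc):
    c=vision.calibration(cam);K=np.array(c["mtx"]);R=np.array(c["R"]);t=np.array(c["t"]).ravel()
    d=R.T@np.linalg.inv(K)@np.array([rc[1],rc[0],1.]);return -R.T@t,d/np.linalg.norm(d)
def at_z(cam,rc,z):
    o,d=ray(cam,rc);return o+d*(z-o[2])/d[2]
def tri(rs):
    A=0;b=0
    for o,d in rs:
        P=np.eye(3)-np.outer(d,d);A=A+P;b=b+P@o
    return np.linalg.solve(A,b)
E
python3 - <<'E'
from h import *
np.set_printoptions(precision=1,suppress=True)
s=sensors.read_state();print(s["time_s"],s["tool_pos"],np.round(s["orientation"],3),s["contact_force"],s["opening"])
for c in("scene","top"):
    cv2.imwrite(f"pics/{c}0.png",vision.get_image(c)[:,:,::-1])
    for n in("end_plate","channel","loaf_mid","loaf_rear","pivot","gate_end","knob"):
        print(c,n,[(np.round(m["at"]),round(m["conf"],2)) for m in finder.mark_of(c,n)[:3]])
E
```

```text
0.0 [ 235.9 -605.   202.9] [[ 0.9  0.4 -0. ]
 [ 0.4 -0.9  0. ]
 [-0.  -0.  -1. ]] [-0.1 -0.1  0.8] 0.9987012178238478
scene end_plate [(array([279., 224.]), 0.74)]
scene channel [(array([347., 357.]), 0.59), (array([227., 326.]), 0.58), (array([185., 269.]), 0.3)]
scene loaf_mid [(array([258., 410.]), 0.89), (array([242., 280.]), 0.67), (array([170., 338.]), 0.6)]
scene loaf_rear [(array([229., 304.]), 0.71), (array([158., 352.]), 0.62)]
scene pivot [(array([218., 271.]), 0.7)]
scene gate_end []
scene knob [(array([185., 258.]), 0.79)]
top end_plate []
top channel [(array([269., 369.]), 0.84)]
top loaf_mid [(array([218., 405.]), 0.71), (array([311., 280.]), 0.58)]
top loaf_rear [(array([289., 298.]), 0.76), (array([238., 370.]), 0.73), (array([360., 437.]), 0.69)]
top pivot [(array([219., 408.]), 0.91)]
top gate_end [(array([217., 411.]), 0.75)]
top knob [(array([216., 439.]), 0.7)]
```

View pics/scene0.png

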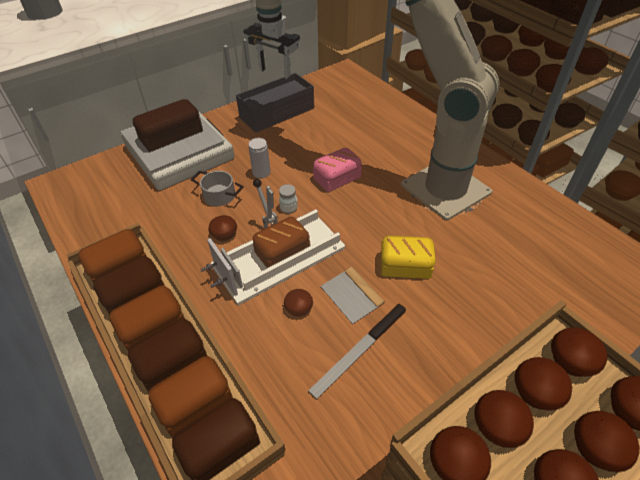

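View pics/top0.png

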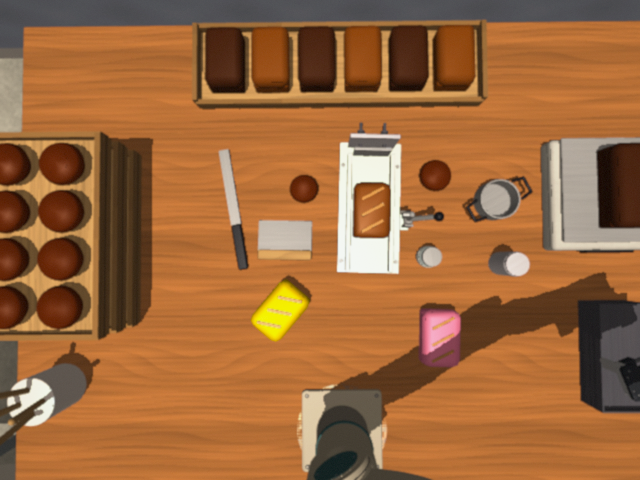

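```bash
cat > fit.py <<'E'
from h import *
from scipy.optimize import least_squares
np.set_printoptions(precision=2,suppress=True)
P=dict(end_plate=(0,0,15),channel=(-326,0,15),pivot=(-187,-95,55),knob=(-187,-148,152))
obs=[("scene","end_plate",(279,224)),("scene","channel",(227,326)),("scene","pivot",(218,271)),("scene","knob",(185,258)),
("top","channel",(269,369)),("top","pivot",(219,408)),("top","knob",(216,439))]
def w(p,q): c,s=np.cos(p[2]),np.sin(p[2]);return np.array([p[0]+c*q[0]-s*q[1],p[1]+s*q[0]+c*q[1],q[2]])
def proj(cam,X):
    c=vision.calibration(cam);u=np.array(c["mtx"])@(np.array(c["R"])@X+np.array(c["t"]).ravel());return np.array([u[1],u[0]])/u[2]
f=lambda p:np.concatenate([proj(c,w(p,P[n]))-o for c,n,o in obs])
r=least_squares(f,[700,-50,0],x_scale=[100,100,.1],loss="soft_l1")
p=r.x;print(p);print(f(p).reshape(-1,2))
for n in P:print(n,w(p,P[n]))
c,s=np.cos(p[2]),np.sin(p[2])
def loc(X):d=X[:2]-p[:2];return np.array([c*d[0]+s*d[1],-s*d[0]+c*d[1]])
print("mm/px",np.linalg.norm(at_z("top",(200,300),0)-at_z("top",(200,301),0)))
print("rear top-cam",loc(at_z("top",(238,370),54)),at_z("top",(238,370),54))
print("rear scene",loc(at_z("scene",(229,304),54)))
print("mid scene",loc(at_z("scene",(242,280),54)))
for e,rc in dict(jar=(255,429),buna=(175,435)).items():print(e,at_z("top",rc,60))
E
python3 fit.py
```

```text
[735.19 -87.82  -0.05]
[[-0.78  1.5 ]
 [ 1.58  2.17]
 [ 0.33 -2.11]
 [-2.78 -1.64]
 [ 1.86 -2.05]
 [-1.03  0.46]
 [-0.29  0.22]]
end_plate [735.19 -87.82  15.  ]
channel [409.64 -70.56  15.  ]
pivot [ 543.42 -172.78   55.  ]
knob [ 540.61 -225.71  152.  ]
mm/px 2.64827602805039
rear top-cam [-241.9    -0.34] [493.61 -75.34  54.  ]
rear scene [-249.04   -5.37]
mid scene [-169.43   -0.19]
jar [ 449.74 -221.81   60.  ]
buna [ 651.06 -240.25   60.  ]
```

Call:
{"fn": "arm_command", "kwargs": {
  "commands": [
    [0, 0, -0.2, -1],
    [0, 0, -0.2, -1],
    [0, 0, -0.2, -1],
    [0, 0, -0.2, -1],
    [0, 0, -0.2, -1],
    [0, 0, -0.2, -1],
    [0, 0, -0.2, -1],
    [0, 0, -0.2, -1],
    [0, 0, -0.2, -1],
    [0, 0, -0.2, -1]
  ],
  "hand": 1,
  "squeeze": 20
}}

```text
time_s: 1.8
tool_pos: [236.1, -605.5, 304.2]
orientation: [[0.317, 0.948, -0.0], [0.948, -0.317, 0.0], [0.0, -0.0, -1.0]]
contact_force: [0.7, 0.0, 0.1]
opening: 0.187
grasp_force: 0.0
```

Call:
{"fn": "arm_command", "kwargs": {
  "commands": [
    [0, 0, 0, -1],
    [0, 0, 0, -1],
    [0, 0, 0, -1],
    [0, 0, 0, -0.1],
    [0.7, 0.22, 0, 0],
    [0.7, 0.22, 0, 0],
    [0.7, 0.22, 0, 0],
    [0.7, 0.22, 0, 0],
    [0.7, 0.22, 0, 0],
    [0.7, 0.22, 0, 0]
  ]
}}

```text
time_s: 2.8
tool_pos: [314.1, -398.2, 304.0]
orientation: [[0.058, 0.998, 0.0], [0.998, -0.058, -0.0], [-0.0, 0.0, -1.0]]
contact_force: [0.5, 0.4, 0.3]
opening: 0.0
grasp_force: 0.0
```

Call:
{"fn": "arm_command", "kwargs": {
  "commands": [
    [0.7, 0.22, 0, 0],
    [0.7, 0.22, 0, 0],
    [0.7, 0.22, 0, 0],
    [0.7, 0.22, 0, 0],
    [0.7, 0.22, 0, 0],
    [0.7, 0.22, 0, 0],
    [0.7, 0.22, 0, 0],
    [0.7, 0.22, 0, 0],
    [0.7, 0.22, 0, 0],
    [0.35, 0.02, 0, 0]
  ]
}}

```text
time_s: 3.8
tool_pos: [433.5, -69.9, 304.2]
orientation: [[0.054, 0.999, 0.002], [0.999, -0.054, 0.001], [0.001, 0.002, -1.0]]
contact_force: [-0.9, 0.2, 0.3]
opening: 0.007
grasp_force: 0.0
```

```bash
python3 - <<'E'
from h import *
np.set_printoptions(precision=3,suppress=True)
s=sensors.read_state();print(s["time_s"],s["tool_pos"],s["orientation"],s["contact_force"],s["joint_pos"])
cv2.imwrite("pics/w0.png",vision.get_image("wrist")[:,:,::-1])
c=vision.calibration("wrist");print(c["R"],-np.array(c["R"]).T@np.array(c["t"]).ravel())
for n in("channel","loaf_rear","pivot","gate_end","knob"):
        print(n,[(np.round(m["at"]),round(m["conf"],2)) for m in finder.mark_of("wrist",n)[:3]])
E
```

```text
3.8 [433.506 -69.876 304.216] [[ 0.054  0.999  0.002]
 [ 0.999 -0.054  0.001]
 [ 0.001  0.002 -1.   ]] [-0.927  0.181  0.334] [ 0.509  0.231 -0.509  1.914  0.129  1.027 -0.11 ]
[[ 0.999 -0.051  0.002]
 [-0.05  -0.962  0.27 ]
 [-0.012 -0.27  -0.963]] [436.549  10.157 486.946]
channel [(array([204., 293.]), 0.57), (array([308., 431.]), 0.25)]
loaf_rear [(array([ 62., 251.]), 0.92), (array([210., 357.]), 0.66)]
pivot [(array([274., 397.]), 0.82)]
gate_end [(array([310., 431.]), 0.73)]
knob [(array([347., 412.]), 0.92), (array([208., 358.]), 0.49)]
```

View pics/w0.png

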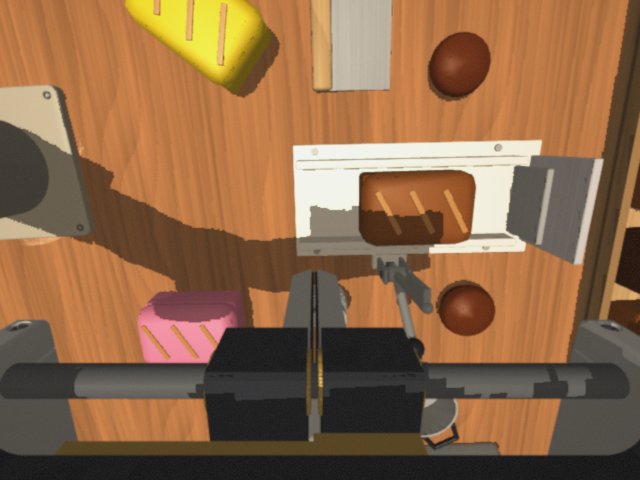

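```bash
sed -i 's/^obs=\[/obs=[("wrist","channel",(204,293)),("wrist","pivot",(274,397)),("wrist","knob",(347,412)),/' fit.py; cat >> fit.py <<'E'
print("wrist rear",loc(at_z("wrist",(210,357),54)),at_z("wrist",(210,357),54))
print("rear tri",loc(tri([ray("wrist",(210,357)),ray("top",(238,370)),ray("scene",(229,304))])))
for rc in((143,294),(254,297),(142,540),(250,525)):print("rail top",loc(at_z("wrist",rc,47)))
for r in(171,246):print("loaf side",loc(at_z("wrist",(r,415),85)))
print("loaf rear edge",loc(at_z("wrist",(208,360),85)), "knob",at_z("wrist",(347,412),152))
print("knob tri",loc(tri([ray("wrist",(347,412)),ray("top",(216,439)),ray("scene",(185,258))])))
E
python3 fit.py
```

```text
[730.19 -86.59  -0.03]
[[-1.67  2.04]
 [-1.69 -0.61]
 [-0.22  2.62]
 [-1.38  3.39]
 [-0.39  2.44]
 [-0.72 -1.72]
 [-3.63 -1.58]
 [ 3.88  0.22]
 [ 0.19  1.64]
 [ 0.54  1.51]]
end_plate [730.19 -86.59  15.  ]
channel [404.35 -76.39  15.  ]
pivot [ 540.31 -175.7    55.  ]
knob [ 538.66 -228.67  152.  ]
mm/px 2.64827602805039
rear top-cam [-236.82    3.84] [493.61 -75.34  54.  ]
rear scene [-244.07   -1.04]
mid scene [-164.36    2.41]
jar [ 449.74 -221.81   60.  ]
buna [ 651.06 -240.25   60.  ]
wrist rear [-242.27   -5.73] [487.87 -84.74  54.  ]
rear tri [-240.71    0.57]
rail top [-322.06   81.56]
rail top [-324.39  -67.12]
rail top [-9.87 74.25]
rail top [ -7.9  -69.94]
loaf side [-177.75   45.66]
loaf side [-172.57  -47.72]
loaf rear edge [-242.53    2.89] knob [ 535.65 -228.79  152.  ]
knob tri [-187.23 -148.07]
```

```bash
python3 - <<'E'
from h import *
np.set_printoptions(precision=4,suppress=True)
def line(cam,img,axis,rng,lo,hi):
    A=[];B=[]
    hsv=cv2.cvtColor(img,cv2.COLOR_BGR2HSV);m=(hsv[:,:,1]<50)&(hsv[:,:,2]>150)
    for i in rng:
        v=m[i,lo:hi] if axis==0 else m[lo:hi,i]
        k=np.flatnonzero(v)
        if len(k)<6: continue
        a,b=k[0]+lo-.5,k[-1]+lo+.5
        A.append(at_z(cam,(i,a) if axis==0 else (a,i),15)[:2]);B.append(at_z(cam,(i,b) if axis==0 else (b,i),15)[:2])
    out=[]
    for L in(A,B):
        L=np.array(L)
        for _ in range(4):
            q=np.polyfit(L[:,0],L[:,1],1);r=abs(L[:,1]-np.polyval(q,L[:,0]));L=L[r<max(1.5*np.median(r),1)]
        out.append((q,np.polyval(q,450),np.polyval(q,700),len(L)))
    print(cam,out)
line("top",cv2.imread("pics/top0.png"),0,range(155,268),325,415)
line("wrist",cv2.imread("pics/w0.png"),1,range(300,500),125,262)
E
```

```text
top [(array([-0.0321, 20.5109]), np.float64(6.072618758707469), np.float64(-1.9486745464298956), 83), (array([  -0.0141, -149.2724]), np.float64(-155.59676329504137), np.float64(-159.11031980542424), 62)]
wrist [(array([-0.0394, 18.4154]), np.float64(0.7008905857408649), np.float64(-9.140518986394994), 200), (array([-0.373 , 79.6684]), np.float64(-88.18441308828392), np.float64(-181.43595348434707), 51)]
```

Call:
{"fn": "arm_command", "kwargs": {
  "commands": [
    [-0.11, 0.33, 0, -0.26],
    [0, 0, 0.5, 0],
    [0, 0, 0.5, 0],
    [0, 0, 0.5, 0],
    [0, 0, 0.5, 0],
    [0, 0, 0.5, 0],
    [0, 0, 0.5, 0],
    [0, 0, 0.5, 0],
    [0, 0, 0.5, 0],
    [0, 0, 0.5, 0]
  ]
}}

```text
time_s: 5.1
tool_pos: [448.3, -81.4, 77.8]
orientation: [[0.036, 0.999, 0.0], [0.999, -0.036, -0.001], [-0.001, 0.0, -1.0]]
contact_force: [0.6, -0.7, 0.2]
opening: 0.005
grasp_force: 0.0
```

```bash
python3 - <<'E'
from h import *
s=sensors.read_state();print(s["time_s"],s["tool_pos"],s["orientation"],s["contact_force"])
cv2.imwrite("pics/w1.png",vision.get_image("wrist")[:,:,::-1])
E
```

```text
5.1 [448.29299049 -81.40452853  77.77608286] [[ 3.64968887e-02  9.99333741e-01  2.27202523e-04]
 [ 9.99333537e-01 -3.64967252e-02 -6.86061861e-04]
 [-6.77312617e-04  2.52090224e-04 -9.99999739e-01]] [ 0.58926176 -0.67551535  0.22698809]
```

View pics/w1.png

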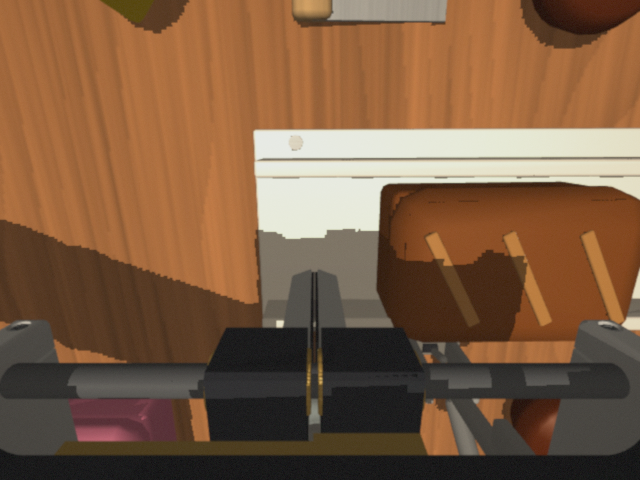

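Call:
{"fn": "arm_command", "kwargs": {
  "commands": [
    [0.04, 0.1, 0, 0],
    [0.04, 0.1, 0, 0],
    [0, 0.1, 0, 0],
    [0, 0.06, 0, 0],
    [0, 0, 0, 0]
  ]
}}

```text
time_s: 5.65
tool_pos: [467.7, -76.4, 79.5]
orientation: [[0.033, 0.999, 0.002], [0.999, -0.033, -0.0], [-0.0, 0.002, -1.0]]
contact_force: [-0.2, -0.4, -1.1]
opening: 0.006
grasp_force: 0.0
```

Call:
{"fn": "arm_command", "kwargs": {
  "commands": [
    [0, 0.04, 0, 0],
    [0, 0.04, 0, 0],
    [0, 0.04, 0, 0],
    [0, 0.04, 0, 0],
    [0, 0.04, 0, 0]
  ]
}}

```text
time_s: 6.15
tool_pos: [476.6, -76.5, 78.8]
orientation: [[0.033, 0.999, -0.0], [0.999, -0.033, 0.0], [0.0, -0.0, -1.0]]
contact_force: [0.3, 0.3, 0.6]
opening: 0.007
grasp_force: 0.0
```

Call:
{"fn": "arm_command", "kwargs": {
  "commands": [
    [0, 0.04, 0, 0],
    [0, 0.04, 0, 0],
    [0, 0.04, 0, 0],
    [0, 0.04, 0, 0],
    [0, 0.04, 0, 0]
  ]
}}

```text
time_s: 6.65
tool_pos: [485.8, -76.9, 78.6]
orientation: [[0.033, 0.999, -0.001], [0.999, -0.033, -0.0], [-0.0, -0.001, -1.0]]
contact_force: [-2.2, -0.6, -1.4]
opening: 0.007
grasp_force: 0.9
```

Call:
{"fn": "arm_command", "kwargs": {
  "commands": [
    [0, 0.04, 0, 0],
    [0, 0.04, 0, 0],
    [0, 0.04, 0, 0],
    [0, 0.04, 0, 0],
    [0, 0.04, 0, 0]
  ]
}}

```text
time_s: 7.15
tool_pos: [496.6, -77.2, 78.8]
orientation: [[0.033, 0.999, 0.0], [0.999, -0.033, 0.0], [0.0, 0.0, -1.0]]
contact_force: [-2.4, 0.0, -0.8]
opening: 0.005
grasp_force: 0.8
```

Call:
{"fn": "arm_command", "kwargs": {
  "commands": [
    [0, 0.06, 0, 0],
    [0, 0.06, 0, 0],
    [0, 0.06, 0, 0],
    [0, 0.06, 0, 0],
    [0, 0.06, 0, 0],
    [0, 0.06, 0, 0],
    [0, 0.06, 0, 0],
    [0, 0.06, 0, 0],
    [0, 0.06, 0, 0],
    [0, 0.06, 0, 0]
  ]
}}

```text
time_s: 8.15
tool_pos: [526.6, -78.2, 78.8]
orientation: [[0.033, 0.999, -0.0], [0.999, -0.033, 0.0], [0.0, -0.0, -1.0]]
contact_force: [-2.1, -0.2, -0.8]
opening: 0.008
grasp_force: 1.0
```

Call:
{"fn": "arm_command", "kwargs": {
  "commands": [
    [0, 0.03, 0, 0],
    [0, 0.03, 0, 0],
    [0, 0.03, 0, 0],
    [0, 0.03, 0, 0]
  ]
}}

```text
time_s: 8.55
tool_pos: [532.5, -78.4, 78.8]
orientation: [[0.033, 0.999, 0.0], [0.999, -0.033, -0.0], [-0.0, 0.0, -1.0]]
contact_force: [-1.9, 0.1, -0.6]
opening: 0.004
grasp_force: 1.0
```

Call:
{"fn": "arm_command", "kwargs": {
  "commands": [
    [0, 0.03, 0, 0],
    [0, 0.03, 0, 0],
    [0, 0.03, 0, 0]
  ]
}}

```text
time_s: 8.85
tool_pos: [537.0, -78.6, 78.8]
orientation: [[0.033, 0.999, -0.0], [0.999, -0.033, -0.0], [-0.0, -0.0, -1.0]]
contact_force: [-2.4, 0.1, 0.5]
opening: 0.004
grasp_force: 1.1
```

Call:
{"fn": "arm_command", "kwargs": {
  "commands": [
    [0, 0.02, 0, 0],
    [0, 0.02, 0, 0],
    [0, 0.02, 0, 0]
  ]
}}

```text
time_s: 9.15
tool_pos: [539.9, -78.7, 78.8]
orientation: [[0.033, 0.999, -0.0], [0.999, -0.033, -0.0], [-0.0, -0.0, -1.0]]
contact_force: [-2.1, -0.3, -0.8]
opening: 0.005
grasp_force: 1.1
```

Call:
{"fn": "arm_command", "kwargs": {
  "commands": [
    [0, 0.02, 0, 0],
    [0, 0.02, 0, 0]
  ]
}}

```text
time_s: 9.35
tool_pos: [542.0, -78.7, 78.8]
orientation: [[0.033, 0.999, 0.0], [0.999, -0.033, -0.0], [-0.0, 0.0, -1.0]]
contact_force: [-2.2, -0.5, -0.3]
opening: 0.004
grasp_force: 1.1
```

Call:
{"fn": "arm_command", "kwargs": {
  "commands": [
    [0, 0.02, 0, 0],
    [0, 0.02, 0, 0]
  ]
}}

```text
time_s: 9.55
tool_pos: [544.0, -78.8, 78.8]
orientation: [[0.033, 0.999, 0.0], [0.999, -0.033, 0.0], [0.0, 0.0, -1.0]]
contact_force: [-2.1, 0.7, -0.9]
opening: 0.006
grasp_force: 1.1
```

Call:
{"fn": "arm_command", "kwargs": {
  "commands": [
    [0, 0.02, 0, 0],
    [0, 0.02, 0, 0]
  ]
}}

```text
time_s: 9.75
tool_pos: [546.0, -78.9, 78.8]
orientation: [[0.033, 0.999, -0.0], [0.999, -0.033, -0.0], [-0.0, -0.0, -1.0]]
contact_force: [-2.3, 0.5, 1.0]
opening: 0.011
grasp_force: 1.1
```

Call:
{"fn": "arm_command", "kwargs": {
  "commands": [
    [0, 0.02, 0, 0],
    [0, 0.02, 0, 0]
  ]
}}

```text
time_s: 9.95
tool_pos: [548.0, -78.9, 78.8]
orientation: [[0.033, 0.999, -0.0], [0.999, -0.033, 0.0], [0.0, -0.0, -1.0]]
contact_force: [-2.1, -0.3, 0.2]
opening: 0.009
grasp_force: 1.2
```

Call:
{"fn": "arm_command", "kwargs": {
  "commands": [
    [0, 0.02, 0, 0],
    [0, 0.02, 0, 0]
  ]
}}

```text
time_s: 10.15
tool_pos: [550.0, -79.0, 78.8]
orientation: [[0.033, 0.999, -0.0], [0.999, -0.033, -0.0], [-0.0, -0.0, -1.0]]
contact_force: [-2.4, 0.9, 0.2]
opening: 0.008
grasp_force: 1.2
```

Call:
{"fn": "arm_command", "kwargs": {
  "commands": [
    [0, 0.02, 0, 0],
    [0, 0.02, 0, 0]
  ]
}}

```text
time_s: 10.35
tool_pos: [552.1, -79.1, 78.8]
orientation: [[0.033, 0.999, 0.0], [0.999, -0.033, -0.0], [-0.0, 0.0, -1.0]]
contact_force: [-2.8, 0.0, -0.1]
opening: 0.001
grasp_force: 1.2
```

Call:
{"fn": "arm_command", "kwargs": {
  "commands": [
    [0, 0.02, 0, 0],
    [0, 0.02, 0, 0]
  ]
}}

```text
time_s: 10.55
tool_pos: [554.0, -79.1, 78.8]
orientation: [[0.033, 0.999, 0.0], [0.999, -0.033, 0.0], [0.0, 0.0, -1.0]]
contact_force: [-1.9, 0.0, 0.3]
opening: 0.004
grasp_force: 1.2
```

Call:
{"fn": "arm_command", "kwargs": {
  "commands": [
    [0, 0.02, 0, 0],
    [0, 0.02, 0, 0]
  ]
}}

```text
time_s: 10.75
tool_pos: [556.0, -79.2, 78.8]
orientation: [[0.033, 0.999, 0.0], [0.999, -0.033, -0.0], [-0.0, 0.0, -1.0]]
contact_force: [-1.7, -0.0, 0.5]
opening: 0.005
grasp_force: 1.2
```

Call:
{"fn": "arm_command", "kwargs": {
  "commands": [
    [0, 0.02, 0, 0],
    [0, 0.02, 0, 0]
  ]
}}

```text
time_s: 10.95
tool_pos: [557.9, -79.2, 78.8]
orientation: [[0.033, 0.999, -0.0], [0.999, -0.033, 0.0], [0.0, -0.0, -1.0]]
contact_force: [-4.5, 0.5, 0.6]
opening: 0.002
grasp_force: 2.5
```

Call:
{"fn": "arm_command", "kwargs": {
  "commands": [
    [0, 0.01, 0, 0],
    [0, 0, 0, 0]
  ]
}}

```text
time_s: 11.15
tool_pos: [557.9, -79.2, 78.8]
orientation: [[0.033, 0.999, -0.001], [0.999, -0.033, -0.0], [-0.0, -0.001, -1.0]]
contact_force: [-5.3, 0.9, 1.4]
opening: 0.002
grasp_force: 2.1
```

Call:
{"fn": "arm_command", "kwargs": {
  "commands": [
    [0, 0.01, 0, 0],
    [0, 0.01, 0, 0],
    [0, 0, 0, 0]
  ]
}}

```text
time_s: 11.45
tool_pos: [557.9, -79.2, 78.8]
orientation: [[0.033, 0.999, -0.003], [0.999, -0.033, -0.0], [-0.0, -0.003, -1.0]]
contact_force: [-6.7, -0.2, 3.0]
opening: 0.005
grasp_force: 3.2
```

Call:
{"fn": "arm_command", "kwargs": {
  "commands": [
    [0, 0.01, 0, 0],
    [0, 0.01, 0, 0],
    [0, 0.01, 0, 0],
    [0, 0, 0, 0]
  ]
}}

```text
time_s: 11.85
tool_pos: [557.9, -79.3, 78.7]
orientation: [[0.033, 0.999, -0.006], [0.999, -0.033, -0.001], [-0.001, -0.006, -1.0]]
contact_force: [-9.1, 0.8, 8.4]
opening: 0.005
grasp_force: 4.7
```

Call:
{"fn": "arm_command", "kwargs": {
  "commands": [
    [0, 0.01, -0.01, 0],
    [0, 0, 0, 0],
    [0, 0, 0, 0],
    [0, 0, 0, 0],
    [0, 0, 0, 0]
  ]
}}

```text
time_s: 12.35
tool_pos: [557.9, -79.2, 78.8]
orientation: [[0.033, 0.999, -0.007], [0.999, -0.033, -0.0], [-0.0, -0.007, -1.0]]
contact_force: [-9.7, 0.6, 4.0]
opening: 0.005
grasp_force: 4.6
```

Call:
{"fn": "arm_command", "kwargs": {
  "commands": [
    [0, 0.005, 0, 0],
    [0, 0, 0, 0],
    [0, 0, 0, 0],
    [0, 0, 0, 0],
    [0, 0, 0, 0],
    [0, 0, 0, 0],
    [0, 0, 0, 0]
  ]
}}

```text
time_s: 13.05
tool_pos: [557.9, -79.2, 78.8]
orientation: [[0.033, 0.999, -0.007], [0.999, -0.033, -0.0], [-0.001, -0.007, -1.0]]
contact_force: [-9.5, 1.0, 4.8]
opening: 0.008
grasp_force: 4.8
```

```bash
python3 - <<'E'
from h import *
s=sensors.read_state();print(s["time_s"],s["tool_pos"],s["contact_force"])
for c in("top","wrist"):
    im=vision.get_image(c)[:,:,::-1]
    if c=="top": im=cv2.resize(im[100:300,300:540],None,fx=3,fy=3)
    cv2.imwrite(f"pics/{c}2.png",im)
E
```

```text
13.05 [557.91635765 -79.15401978  78.77994827] [-9.48440758  0.96797156  4.76726303]
```

View pics/wrist2.png

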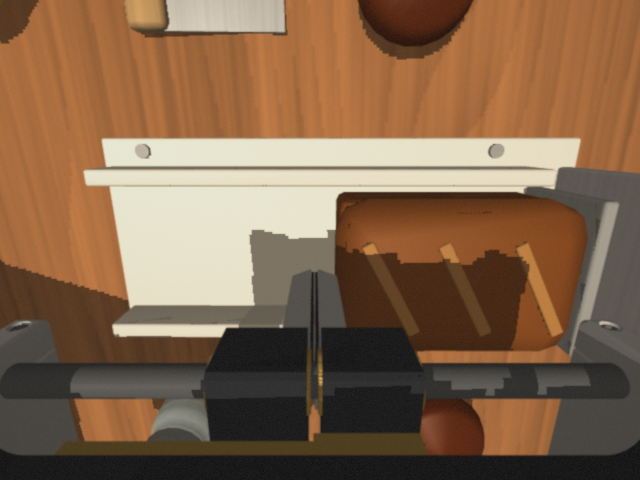

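Call:
{"fn": "arm_command", "kwargs": {
  "commands": [
    [0, -0.1, 0, 0],
    [0, -0.15, 0, 0],
    [0, -0.15, 0, 0],
    [0, 0, -0.3, 0],
    [0, 0, -0.5, 0],
    [0, 0, -0.7, 0],
    [0, 0, -0.7, 0],
    [0, 0, -0.8, 0],
    [0, 0, -0.8, 0],
    [0, 0, -0.7, 0]
  ]
}}

```text
time_s: 14.15
tool_pos: [542.1, -78.8, 306.7]
orientation: [[0.033, 0.999, 0.003], [0.999, -0.033, -0.001], [-0.0, 0.003, -1.0]]
contact_force: [0.7, 0.3, -0.7]
opening: 0.001
grasp_force: 0.0
```

Call:
{"fn": "arm_command", "kwargs": {
  "commands": [
    [-0.48, 0.02, 0, 0],
    [-0.48, 0.02, 0, 0],
    [-0.48, 0.02, 0, 0],
    [-0.48, 0.02, 0, 0],
    [-0.48, 0.02, 0, 0],
    [-0.48, 0.02, 0, 0],
    [-0.48, 0.02, 0, 0],
    [-0.48, 0.02, 0, 0],
    [0, 0, 0, 0],
    [0, 0, 0, 0]
  ]
}}

```text
time_s: 15.15
tool_pos: [543.3, -270.6, 304.2]
orientation: [[0.034, 0.999, 0.001], [0.999, -0.034, 0.0], [0.0, 0.001, -1.0]]
contact_force: [-0.2, -0.0, 0.4]
opening: 0.005
grasp_force: 0.0
```

```bash
python3 - <<'E'
from h import *
s=sensors.read_state();print(s["time_s"],s["tool_pos"],s["contact_force"],s["joint_pos"])
im=vision.get_image("wrist")[:,:,::-1];cv2.imwrite("pics/wrist3.png",im)
for n in("pivot","gate_end","knob"):print(n,[(np.round(m["at"]),round(m["conf"],2)) for m in finder.mark_of("wrist",n)[:3]])
k=finder.mark_of("wrist","knob")
if k: print(at_z("wrist",k[0]["at"],152))
E
```

```text
15.15 [ 543.32576163 -270.61617809  304.19821633] [-0.23071917 -0.04311791  0.37248264] [ 0.6867791   0.50242768 -0.43743451  1.49621089  0.22072491  1.19159229
  0.18117341]
pivot [(array([123., 311.]), 0.72), (array([ 47., 461.]), 0.69)]
gate_end [(array([ 98., 309.]), 0.55), (array([ 42., 330.]), 0.39)]
knob [(array([177., 307.]), 0.81), (array([282., 345.]), 0.6)]
[ 537.6281616  -223.27440002  152.        ]
```

View pics/wrist3.png

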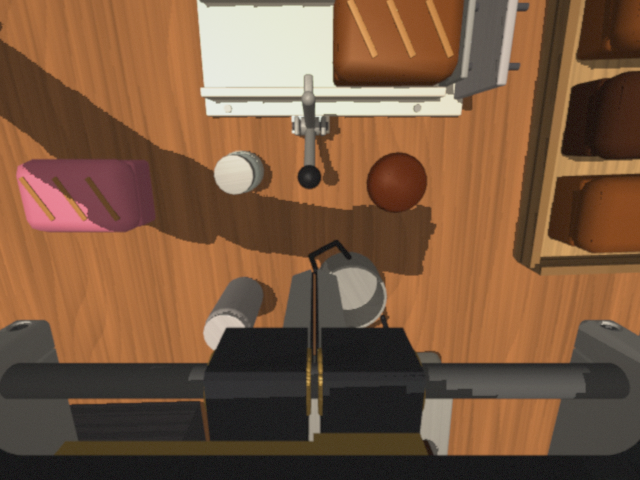

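Call:
{"fn": "arm_command", "kwargs": {
  "commands": [
    [0, -0.09, 0, 0],
    [0, 0, 0.4, 0],
    [0, 0, 0.4, 0],
    [0, 0, 0.4, 0],
    [0, 0, 0.4, 0],
    [0, 0, 0.4, 0],
    [0, 0, 0.4, 0],
    [0, 0, 0.4, 0],
    [0, 0, 0.04, 0],
    [0, 0, 0, 0]
  ]
}}

```text
time_s: 16.4
tool_pos: [538.7, -270.5, 162.4]
orientation: [[0.033, 0.999, -0.0], [0.999, -0.033, 0.0], [0.0, -0.0, -1.0]]
contact_force: [-0.1, -0.3, 0.6]
opening: 0.002
grasp_force: 0.0
```

Call:
{"fn": "arm_command", "kwargs": {
  "commands": [
    [0.06, 0, 0, 0],
    [0.06, 0, 0, 0],
    [0.06, 0, 0, 0],
    [0.06, 0, 0, 0],
    [0.06, 0, 0, 0]
  ]
}}

```text
time_s: 16.9
tool_pos: [539.5, -255.4, 162.6]
orientation: [[0.033, 0.999, 0.0], [0.999, -0.033, -0.0], [-0.0, 0.0, -1.0]]
contact_force: [-0.2, -0.3, -0.3]
opening: 0.008
grasp_force: 0.0
```

Call:
{"fn": "arm_command", "kwargs": {
  "commands": [
    [0.04, 0, 0, 0],
    [0.04, 0, 0, 0],
    [0.04, 0, 0, 0]
  ]
}}

```text
time_s: 17.2
tool_pos: [539.5, -249.6, 162.3]
orientation: [[0.033, 0.999, 0.0], [0.999, -0.033, -0.0], [-0.0, 0.0, -1.0]]
contact_force: [-0.0, -0.3, 0.3]
opening: 0.002
grasp_force: 0.0
```

Call:
{"fn": "arm_command", "kwargs": {
  "commands": [
    [0.03, 0, 0, 0],
    [0.03, 0, 0, 0]
  ]
}}

```text
time_s: 17.4
tool_pos: [539.6, -246.7, 162.3]
orientation: [[0.033, 0.999, 0.0], [0.999, -0.033, -0.0], [-0.0, 0.0, -1.0]]
contact_force: [-0.2, 0.7, 0.4]
opening: 0.005
grasp_force: 0.0
```

Call:
{"fn": "arm_command", "kwargs": {
  "commands": [
    [0.03, 0, -0.015, 0],
    [0.03, 0, -0.015, 0]
  ]
}}

```text
time_s: 17.6
tool_pos: [539.7, -243.6, 163.8]
orientation: [[0.033, 0.999, 0.0], [0.999, -0.033, -0.0], [-0.0, 0.0, -1.0]]
contact_force: [-0.1, 0.1, 0.3]
opening: 0.002
grasp_force: 0.0
```

Call:
{"fn": "arm_command", "kwargs": {
  "commands": [
    [0.03, 0, 0, 0],
    [0.03, 0, -0.015, 0]
  ]
}}

```text
time_s: 17.8
tool_pos: [539.8, -240.6, 164.5]
orientation: [[0.033, 0.999, -0.0], [0.999, -0.033, 0.0], [0.0, -0.0, -1.0]]
contact_force: [1.1, -0.1, 0.3]
opening: 0.004
grasp_force: 0.0
```

Call:
{"fn": "arm_command", "kwargs": {
  "commands": [
    [0.03, 0, 0, 0],
    [0.03, 0, 0, 0]
  ]
}}

```text
time_s: 18.0
tool_pos: [539.9, -237.6, 164.6]
orientation: [[0.033, 0.999, 0.0], [0.999, -0.033, -0.0], [-0.0, 0.0, -1.0]]
contact_force: [-0.5, 0.1, 1.1]
opening: 0.004
grasp_force: 0.0
```

```bash
python3 - <<'E'
from h import *
im=vision.get_image("wrist")[:,:,::-1]; t=vision.get_image("scene")[:,:,::-1]
a=cv2.resize(im[100:350,200:440],(400,417));b=cv2.resize(t[140:260,200:315],(400,417),interpolation=cv2.INTER_CUBIC)
cv2.imwrite("pics/c4.png",np.hstack([a,b]))
E
```

```text
(no output)
```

View pics/c4.png

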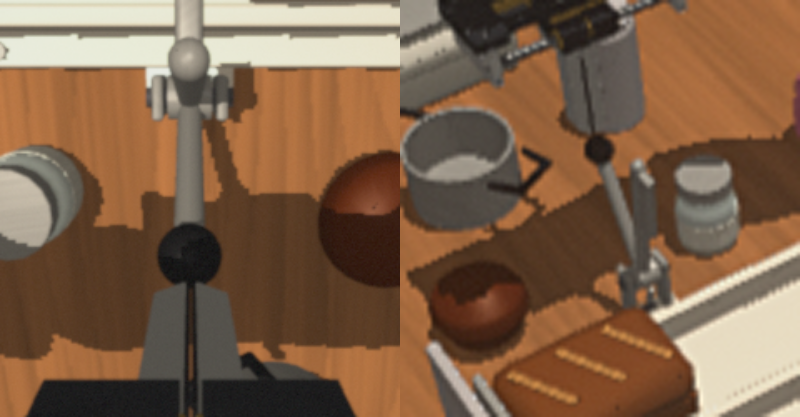

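Call:
{"fn": "arm_command", "kwargs": {
  "commands": [
    [0.03, 0, 0, 0],
    [0.02, 0, 0, 0]
  ]
}}

```text
time_s: 18.3
tool_pos: [540.0, -235.1, 164.5]
orientation: [[0.033, 0.999, 0.0], [0.999, -0.033, 0.0], [0.0, 0.0, -1.0]]
contact_force: [1.1, 0.7, 0.5]
opening: 0.005
grasp_force: 0.0
```

Call:
{"fn": "arm_command", "kwargs": {
  "commands": [
    [0.02, 0, 0, 0],
    [0.02, 0, 0, 0]
  ]
}}

```text
time_s: 18.5
tool_pos: [540.1, -233.1, 164.5]
orientation: [[0.033, 0.999, 0.0], [0.999, -0.033, 0.0], [0.0, 0.0, -1.0]]
contact_force: [0.1, -0.3, -0.7]
opening: 0.004
grasp_force: 0.0
```

Call:
{"fn": "arm_command", "kwargs": {
  "commands": [
    [0.02, 0, 0, 0],
    [0.02, 0, 0, 0]
  ]
}}

```text
time_s: 18.7
tool_pos: [540.2, -231.1, 164.6]
orientation: [[0.033, 0.999, 0.0], [0.999, -0.033, -0.0], [-0.0, 0.0, -1.0]]
contact_force: [-0.5, -0.3, -0.3]
opening: 0.007
grasp_force: 0.0
```

```bash
python3 - <<'E'
from h import *
s=sensors.read_state();print(s["tool_pos"],s["contact_force"])
im=vision.get_image("wrist")[:,:,::-1];cv2.imwrite("pics/c5.png",cv2.resize(im[150:350,220:420],(600,600)))
m=finder.mark_of("wrist","knob");print(m[:2])
for z in(140,152,160):print(z,at_z("wrist",m[0]["at"],z))
for z in(139,150):print("tip",at_z("wrist",(272,315),z))
E
```

```text
[ 540.15165951 -231.14815155  164.56257723] [-0.48360436 -0.32484752 -0.33669366]
[{'at': [265.5, 311.5], 'conf': 0.59}]
140 [ 538.21209794 -230.54056313  140.        ]
152 [ 538.45159738 -226.01909626  152.        ]
160 [ 538.61126368 -223.00478502  160.        ]
tip [ 540.37366126 -235.62807102  139.        ]
tip [ 540.47787098 -231.23434946  150.        ]
```

View pics/c5.png

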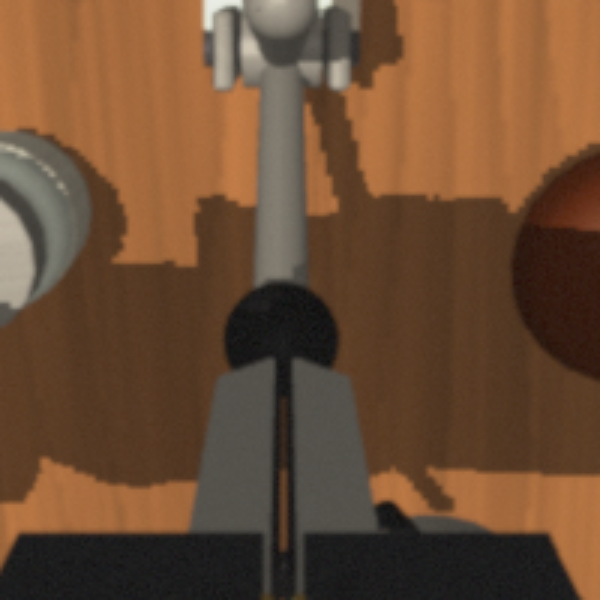

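```bash
python3 - <<'E'
from h import *
print(robot.finger_overhang,[a for a in dir(robot) if a[0]!="_"])
c=vision.calibration("wrist");print(c["mtx"],-np.array(c["R"]).T@np.array(c["t"]).ravel())
def proj(X):
    u=np.array(c["mtx"])@(np.array(c["R"])@X+np.array(c["t"]).ravel());return np.round([u[1]/u[2],u[0]/u[2]],1),round(u[2])
T=np.array(sensors.read_state()["tool_pos"])
for dy in(8,0,-8):
  for z in(-25,-6,0,10):print(dy,z,[proj(T+[x,dy,z]) for x in(-12.5,12.5)])
print(proj(np.array([538.5,-226,152])),proj(np.array([550.5,-226,152])))
print(T)
E
```

```text
25.0 ['PlanningError', 'finger_overhang']
[[332.70390478   0.         314.03436647]
 [  0.         332.70390478 237.15640523]
 [  0.           0.           1.        ]] [ 542.34481282 -152.51978263  347.06761634]
8 -25 [(array([255.1, 295.1]), 219), (array([253.9, 333.1]), 219)]
8 -6 [(array([265.3, 293.4]), 201), (array([264. , 334.8]), 200)]
8 0 [(array([268.9, 292.8]), 195), (array([267.6, 335.4]), 195)]
8 10 [(array([275.4, 291.7]), 185), (array([274. , 336.5]), 185)]
0 -25 [(array([266.5, 295.7]), 221), (array([265.3, 333.3]), 221)]
0 -6 [(array([277.6, 294. ]), 203), (array([276.3, 335. ]), 203)]
0 0 [(array([281.5, 293.4]), 197), (array([280.2, 335.6]), 197)]
0 10 [(array([288.6, 292.4]), 187), (array([287.3, 336.7]), 187)]
-8 -25 [(array([277.6, 296.2]), 223), (array([276.5, 333.5]), 223)]
-8 -6 [(array([289.6, 294.6]), 205), (array([288.4, 335.2]), 205)]
-8 0 [(array([293.9, 294.1]), 199), (array([292.6, 335.8]), 199)]
-8 10 [(array([301.5, 293.1]), 190), (array([300.2, 336.9]), 189)]
(array([265.5, 311.6]), 208) (array([264.9, 330.8]), 208)
[ 540.15099043 -231.0319393   164.57095335]
```

Call:
{"fn": "arm_command", "kwargs": {
  "commands": [
    [-0.15, 0, 0, 0],
    [-0.2, 0, 0, 0],
    [-0.2, 0, 0, 0],
    [0, 0, 0.2, 0],
    [0, 0, 0.2, 0],
    [0, 0, 0.1, 0],
    [0, 0, 0, 0]
  ]
}}

```text
time_s: 19.5
tool_pos: [538.4, -257.8, 138.1]
orientation: [[0.032, 0.999, -0.002], [0.999, -0.032, 0.001], [0.001, -0.002, -1.0]]
contact_force: [-0.9, 0.8, 0.6]
opening: 0.006
grasp_force: 0.0
```

Call:
{"fn": "arm_command", "kwargs": {
  "commands": [
    [0.06, 0, 0, 0],
    [0.06, 0, 0, 0],
    [0.06, 0, 0, 0]
  ]
}}

```text
time_s: 19.8
tool_pos: [539.9, -249.2, 139.9]
orientation: [[0.033, 0.999, 0.001], [0.999, -0.033, -0.0], [-0.0, 0.001, -1.0]]
contact_force: [-0.8, 0.0, -0.6]
opening: 0.003
grasp_force: 0.0
```

Call:
{"fn": "arm_command", "kwargs": {
  "commands": [
    [0.03, 0, 0, 0],
    [0.03, 0, 0, 0]
  ]
}}

```text
time_s: 20.0
tool_pos: [539.8, -246.5, 139.8]
orientation: [[0.033, 0.999, 0.0], [0.999, -0.033, -0.0], [-0.0, 0.0, -1.0]]
contact_force: [-0.0, 0.1, -0.0]
opening: 0.0
grasp_force: 0.0
```

Call:
{"fn": "arm_command", "kwargs": {
  "commands": [
    [0.02, 0, 0, 0],
    [0.02, 0, 0, 0]
  ]
}}

```text
time_s: 20.2
tool_pos: [539.7, -244.7, 139.6]
orientation: [[0.033, 0.999, 0.0], [0.999, -0.033, -0.0], [-0.0, 0.0, -1.0]]
contact_force: [0.4, 0.1, 0.1]
opening: 0.009
grasp_force: 0.0
```

Call:
{"fn": "arm_command", "kwargs": {
  "commands": [
    [0.02, 0, 0, 0],
    [0.02, 0, 0, 0]
  ]
}}

```text
time_s: 20.4
tool_pos: [539.7, -244.1, 139.6]
orientation: [[0.034, 0.999, 0.0], [0.999, -0.034, -0.002], [-0.002, 0.0, -1.0]]
contact_force: [-0.8, -4.3, -0.6]
opening: 0.006
grasp_force: 2.0
```

Call:
{"fn": "arm_command", "kwargs": {
  "commands": [
    [0.03, 0, -0.016, 0],
    [0.04, 0, -0.022, 0]
  ]
}}

```text
time_s: 20.6
tool_pos: [539.7, -241.4, 141.4]
orientation: [[0.035, 0.999, 0.0], [0.999, -0.035, -0.002], [-0.002, 0.0, -1.0]]
contact_force: [0.8, -4.8, -0.9]
opening: 0.005
grasp_force: 2.7
```

Call:
{"fn": "arm_command", "kwargs": {
  "commands": [
    [0.04, 0, -0.02, 0],
    [0.04, 0, -0.02, 0],
    [0.04, 0, -0.02, 0]
  ]
}}

```text
time_s: 20.9
tool_pos: [540.0, -235.6, 144.8]
orientation: [[0.035, 0.999, 0.0], [0.999, -0.035, -0.003], [-0.003, 0.001, -1.0]]
contact_force: [-0.8, -6.0, -0.1]
opening: 0.004
grasp_force: 2.9
```

Call:
{"fn": "arm_command", "kwargs": {
  "commands": [
    [0.05, 0, -0.022, 0],
    [0.05, 0, -0.022, 0],
    [0.05, 0, -0.02, 0],
    [0.05, 0, -0.02, 0]
  ]
}}

```text
time_s: 21.3
tool_pos: [540.3, -226.1, 149.4]
orientation: [[0.035, 0.999, 0.001], [0.999, -0.035, -0.004], [-0.004, 0.001, -1.0]]
contact_force: [-0.9, -7.0, 3.8]
opening: 0.003
grasp_force: 3.1
```

Call:
{"fn": "arm_command", "kwargs": {
  "commands": [
    [0.05, 0, -0.018, 0],
    [0.05, 0, -0.017, 0],
    [0.05, 0, -0.016, 0]
  ]
}}

```text
time_s: 21.6
tool_pos: [540.6, -218.5, 152.2]
orientation: [[0.035, 0.999, 0.001], [0.999, -0.035, -0.004], [-0.004, 0.001, -1.0]]
contact_force: [-0.6, -6.2, 4.6]
opening: 0.01
grasp_force: 3.1
```

Call:
{"fn": "arm_command", "kwargs": {
  "commands": [
    [0.05, 0, -0.018, 0],
    [0.05, 0, -0.016, 0],
    [0.05, 0, -0.014, 0],
    [0.05, 0, -0.012, 0]
  ]
}}

```text
time_s: 22.0
tool_pos: [541.1, -206.9, 154.8]
orientation: [[0.034, 0.999, 0.001], [0.999, -0.034, -0.002], [-0.002, 0.001, -1.0]]
contact_force: [-0.0, -3.9, 3.1]
opening: 0.004
grasp_force: 2.1
```

Call:
{"fn": "arm_command", "kwargs": {
  "commands": [
    [0.05, 0, -0.01, 0],
    [0.05, 0, -0.008, 0],
    [0.05, 0, -0.006, 0],
    [0.05, 0, -0.004, 0],
    [0.05, 0, -0.002, 0]
  ]
}}

```text
time_s: 22.5
tool_pos: [541.4, -192.4, 155.5]
orientation: [[0.033, 0.999, -0.0], [0.999, -0.033, 0.001], [0.001, -0.0, -1.0]]
contact_force: [0.3, -2.2, 0.9]
opening: 0.01
grasp_force: 1.0
```

Call:
{"fn": "arm_command", "kwargs": {
  "commands": [
    [0.05, 0, 0, 0],
    [0.05, 0, 0.002, 0],
    [0.05, 0, 0.003, 0],
    [0.05, 0, 0.004, 0],
    [0.05, 0, 0.005, 0]
  ]
}}

```text
time_s: 23.0
tool_pos: [541.7, -180.1, 154.8]
orientation: [[0.033, 0.999, -0.0], [0.999, -0.033, 0.001], [0.001, -0.0, -1.0]]
contact_force: [-0.2, -1.0, 0.1]
opening: 0.009
grasp_force: 0.3
```

Call:
{"fn": "arm_command", "kwargs": {
  "commands": [
    [0.05, 0, 0.006, 0],
    [0.05, 0, 0.007, 0],
    [0.05, 0, 0.008, 0],
    [0.05, 0, 0.01, 0],
    [0.05, 0, 0.01, 0]
  ]
}}

```text
time_s: 23.5
tool_pos: [542.2, -167.9, 152.8]
orientation: [[0.033, 0.999, -0.0], [0.999, -0.033, 0.0], [0.0, -0.0, -1.0]]
contact_force: [1.2, -0.2, 0.6]
opening: 0.005
grasp_force: 0.0
```

Call:
{"fn": "arm_command", "kwargs": {
  "commands": [
    [0, 0, 0, 0],
    [0, 0, 0, 0],
    [0, 0, 0, 0],
    [-0.2, 0, 0, 0],
    [-0.4, 0, 0, 0],
    [-0.5, 0, 0, 0],
    [-0.4, 0, -0.2, 0],
    [0, 0, -0.6, 0],
    [0, 0, -0.7, 0],
    [0, 0, -0.7, 0]
  ]
}}

```text
time_s: 24.5
tool_pos: [539.1, -244.5, 263.9]
orientation: [[0.035, 0.999, -0.001], [0.999, -0.035, 0.0], [0.0, -0.001, -1.0]]
contact_force: [0.6, 0.2, 0.3]
opening: 0.005
grasp_force: 0.0
```

```bash
python3 - <<'E'
from h import *
s=sensors.read_state();print(s["time_s"],s["tool_pos"],s["contact_force"])
a=vision.get_image("wrist")[:,:,::-1]; t=vision.get_image("scene")[:,:,::-1]; t2=vision.get_image("top")[:,:,::-1]
b=cv2.resize(t[140:310,190:360],(400,400),interpolation=cv2.INTER_CUBIC)
c=cv2.resize(t2[120:290,320:490],(400,400),interpolation=cv2.INTER_CUBIC)
cv2.imwrite("pics/c6.png",np.hstack([b,c]))
E
```

```text
24.5 [ 539.06548889 -244.4820376   263.88966459] [0.63754748 0.17703749 0.26673782]
```

View pics/c6.png

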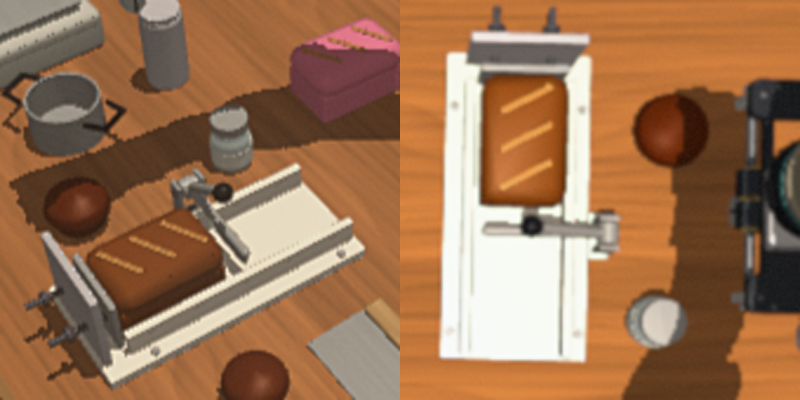

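The crops show the gate bar level across the channel behind the loaf, the handle over and the loaf home against the stop. The jar and buns have not moved and the gripper is clear, so I am handing in.

```bash
python3 -c "
from plant import ticket
print(ticket.close_job())"
```

```text
the job is handed in; nothing more can be done
None
```

The loaf is home against the stop and was held there at about 8 N. The gate has snapped down and locked behind it. The highest force I read on the loaf was about 12 N and on the handle about 8 N. The job was handed in at about 25 s. One doubt: the wrist view suggested the fingertips sit higher than stated, so the push on the loaf may have been a little above the 60 mm limit. The loaf did not tip.

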